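# Slide the tealight crate up into its rack, behind the lip

### The arm

A 6-joint arm with a two-finger parallel gripper is mounted at the origin on a cart in front of the work surface, level with it; the furniture and walls round the work are solid. World frame = base frame: x ahead of the robot, y to its left, z up, the work surface at z = 0. Lengths are in m, angles in rad, forces in N, time in s.
With the tool pointing down it reaches from about 0.325 to 0.85 m from the base axis. Payload 4.4 kg.
Tool frame: the origin (TCP) lies at the very end of the fingers, on their centre line; the grasp point (between the pads) lies 19 mm behind it; x points along the fingers, z is the direction in which the jaws open and shut, and the axes are right-handed (so a half turn about x gives the same grasp; the last joint's range is limited). The gripper opens to 94 mm and grips with 3 to 60 N. Pads are 16 mm wide; open, the fingers measure 119 mm over their backs; the gripper's body (75 mm by 177 mm) begins 78 mm behind the grasp point.
Start: joints at [1.028, 0.207, 1.542, -0, 1.393, -0.15], TCP at [0.22, 0.531, 0.205] pointing down, gripper open.
Joint ranges: [-2.73, 2.73], [-0.86, 2.22], [0.23, 2.46], [-1.11, 4.25], [0.08, 2.63], [-2.82, 2.82]. Speed limits (rad/s): [2.79, 2.79, 3.14, 3.14, 3.14, 3.14].

### API

Orientations are given as a unit quaternion [x, y, z, w].
In Python, from bench import readout, eyes, arm gives the robot as it stands. The module is installed in compiled form; this text tells all that it offers.
- The arm moves only by the tool play_rows, never from a script. Its argument "targets" is a list of rows, each a list of 5 numbers: the shift along the world's x, y, z in m, then the turn about the world's z in degrees, then the closure in counts, from 0 (fully open) to 255 (shut). In form: [[tx, ty, tz, yaw, hand], ...]. A call has 1 to 20 rows; each row shifts and turns the commanded pose from where the row before left it; what a row does not reach is not made up. A row lasts 1/8 s, in which the tool goes at most 62.5 mm and 10.7 degrees, less where a joint would pass 70% of its speed; a pose out of reach is approached as far as the arm can. A call with a gripper value outside its range is refused whole. The fingers move at their own pace and stop on an object; the grip force is fixed at half the most. Time passes only in rows, so rows that do not move let the fingers close. It gives the time, the measured TCP pose, the force and the opening at its end, in the units of the state.
- readout.sense(): the state, without advancing time (a new reading comes with each control period).
- eyes.get_image(name): name is "side" or "top"; returns a dict with "pixels" (480x640x3 uint8, blue, green, red), "z_map" (480x640 float32, m along the optical axis (not along the pixel's ray), 0 where there is no reading), "fx", "fy", "cx", "cy" (pixels), "R" (3x3) and "t" (3): a world point X has camera coordinates R X + t. Camera axes: x right, y down, z forward; pixel columns grow to the right and rows downward; lengths in m; the calibration is good to about 2 mm. A picture is of the moment at which its call begins.
- arm.finish_job(): hands the job in, once; it reports no verdict.
The state is a dict: "t": time; "joint_pos": joint angles; "qvel": joint speeds; "effort": joint torques, N m; "eef_pos": TCP position; "ee_rot": TCP orientation; "contact_force": force on the tool from outside, world axes, zero at the start; "wrist_torque": the same for the moment, N m; "width": finger opening in m.
Only numpy, scipy, OpenCV 4.12 (cv2) and the standard library are available. Lean on these libraries where they do the work, as an engineer would, in place of code of your own. Each camera call takes 0.05 s, during which the arm holds its last target. There are 200 camera calls.

### The job

Put the wooden crate of tealights away in its rack: line it up in front of the ramp, then, without gripping it, push it up the ramp with light force (no more than about 20 N), over the red lip and against the sprung end stop, until its near bottom edge is down behind the lip and the whole crate lies flat in the bay. Slide it up the ramp rather than lifting it in, leave the matchbox, egg timer, dish and lone tealight where they are, and let go at the end.

Things in the scene. Friction and masses are not known exactly. Their poses are not given: they have to be found in the camera images.
- crate: Open slatted wooden crate with two tealights in it, 100 (x) x 60 (y) x 50 (z) mm, walls 6 mm, smooth aluminium-faced ends, about 0.4 kg, varying by a third. Origin: centre of its underside; x along its length, within 0.5 rad of up the ramp at the start; z up. It stands on the worktop before the ramp, where it may be gripped across its 60 mm width.
- rack: Pale wooden rack, fixed, 255 mm long. Origin: middle of the ramp's foot, at worktop height; +x level, the way the crate is pushed; z up. The ramp climbs 16 mm over x = 0 to 60 mm; a level deck follows to x = 255. Side rails from x = 4 mm on, 10 mm thick, 68 mm apart inside, tops 30 mm above the worktop. Waxed: the crate slides easily.
- ramp_top (a point): Middle of the upper edge of the ramp, where the level deck begins (rack x = 60 mm, 16 mm above the worktop). Climbing the ramp and the lip takes a push of up to 8 N.
- lip_zone (a point): On the deck at rack x = 100 mm, the middle of the red lip's range. The lip bar is 8 mm high: slope of 14 mm facing the ramp, 4 mm flat top, upright rear face. Lip and end stop share a locked carriage of unmeasured setting: the lip's rear face lies at rack x = 85 to 115 mm, so where the crate goes home must be felt or seen.
- bay (a point): On the deck at rack x = 150 mm: the seated crate's origin lies here within 17 mm along x. The black sprung stop meets the crate 4 mm before its near edge clears the lip: 3 N plus 1.2 N/mm, solid after 12 mm (17 N). So 13 to 14 N felt here means past the lip. Friction may hang the near wall on the pusher: stroke it down 8 mm while pressing, then back off; the stop holds it to the lip.
- board (a point): Centre of the top of the board that roofs the far end of the bay: rack x = 173 to 245 mm, 112 mm wide, top 90 mm and underside 82 mm above the worktop; the crate passes below it and so comes in only from the front.
- dish: Terracotta dish, 123 mm across, 28 mm high, origin at the centre of its underside; stays where it is.
- matches: Orange matchbox, 53 x 36 x 15 mm, origin at the centre of its underside; stays where it is.
- timer: Cream egg timer with red grip, 60 mm across, 54 mm high, origin at the centre of its underside; stays where it is.
- lone_tealight: Tealight standing by itself on the worktop near the robot, 38 mm across, 16 mm high, origin at the centre of its underside; stays where it is.

How it is judged:
On the way:
1. the crate is sliding up the ramp between the rails, resting on the rack and tilted by the ramp (angle between crate's own z axis and vertical above 0.06 rad and contact force between crate and rack above 0.3 N and x of crate in the frame of rack between -0.04 and 0.09 m and y of crate in the frame of rack between -0.012 and 0.012 m), for 0.2 s.
At the end, for the whole second after the job is handed in: The crate lies at rest flat in the bay behind the lip: its underside within 3 mm of the deck height (16 mm above the worktop), tilt under 0.04 rad, between the rails (within 8 mm of the middle), its origin 128 to 172 mm past the foot of the ramp (z of crate in the frame of rack between 0.013 and 0.019 m and x of crate in the frame of rack between 0.128 and 0.172 m and y of crate in the frame of rack between -0.008 and 0.008 m and angle between crate's own z axis and vertical below 0.04 rad and linear speed of crate below 0.01 m/s); the robot touches nothing.
It fails at once if once the crate is on the ramp or in the bay the robot presses on it with more than 22 N (pushing too hard or gripping it) (x of crate in the frame of rack above -0.015 m and contact force between any of the arm, the fingers and crate above 22 N).
It fails at once if the dish, matchbox, egg timer or lone tealight is moved by more than 20 mm (distance of any of dish, matches, timer, lone_tealight from where it was at the start of the episode above 0.02 m).
It also fails if it takes over 64 s, if anything falls off the work surface, if the arm or the gripper's body presses on something with over 40 N, if the wrist force passes 120 N, or if a joint passes its speed limit or range.

## Working session

There is one attempt and no reset: what is moved stays moved. The work goes in short steps, Python scripts to look and compute and a tool call to move; the robot and the scene stay as the last step left them, time stands still between calls to the robot, and variables do not carry over. Pictures are saved under pics/ and viewed, on a budget of 10 in all, crops included, one or two more only if the job needs it, and the job is handed in when it is done.

Besides the shell and the picture viewer there is one more tool, called after ">>>" as name(argument=value, ...) on one line, values as JSON. play_rows: Moves the arm, as the interface text tells. Its arguments: {"type":"object","properties":{"targets":{"type":"array"}},"required":["targets"]}

```bash
mkdir -p pics; cat > h.py <<'E'
import numpy as np, cv2
from bench import readout, eyes, arm
def grab(n,f=None):
    d=eyes.get_image(n)
    np.savez('last_'+n,**{k:np.array(v) for k,v in d.items()})
    if f: cv2.imwrite('pics/'+f,d['pixels'])
    return d
def load(n): return dict(np.load('last_'+n+'.npz'))
def pt(d,u,v,z=None):
    R=np.array(d['R']);t=np.array(d['t'])
    ray=np.array([(u-d['cx'])/d['fx'],(v-d['cy'])/d['fy'],1.])
    if z is None:
        return R.T@(ray*np.median(d['z_map'][v-1:v+2,u-1:u+2])-t)
    o=-R.T@t; r=R.T@ray
    return o+r*(z-o[2])/r[2]
def cloud(d):
    v,u=np.mgrid[:480,:640]; z=d['z_map']
    P=np.stack([(u-d['cx'])/d['fx']*z,(v-d['cy'])/d['fy']*z,z],-1)
    return (P-d['t'])@d['R']
E
python3 - <<'E'
from h import *
grab('top','top1.png');grab('side','side1.png')
print(readout.sense())
E
```

```text
{'t': 0.1, 'joint_pos': array([ 1.02851844e+00,  2.07373971e-01,  1.54277053e+00, -2.46048247e-05,
        1.39349171e+00, -1.50492714e-01]), 'qvel': array([-0.00046834, -0.00048693, -0.00405814, -0.00065491, -0.0003253 ,
       -0.00038713]), 'effort': array([ 8.89783701e-05, -3.71858418e+01, -2.82296991e+01,  6.99640671e-02,
        3.10352712e-02, -4.34722858e-05]), 'eef_pos': array([0.21919943, 0.53080784, 0.2044039 ]), 'ee_rot': array([-0.39343203,  0.58840741,  0.39280233,  0.58710671]), 'contact_force': array([-0.16216315,  0.14596414, -0.33776217]), 'wrist_torque': array([ 0.03000729, -0.0211374 ,  0.03260329]), 'width': 0.0937518288348318}
```

View pics/top1.png

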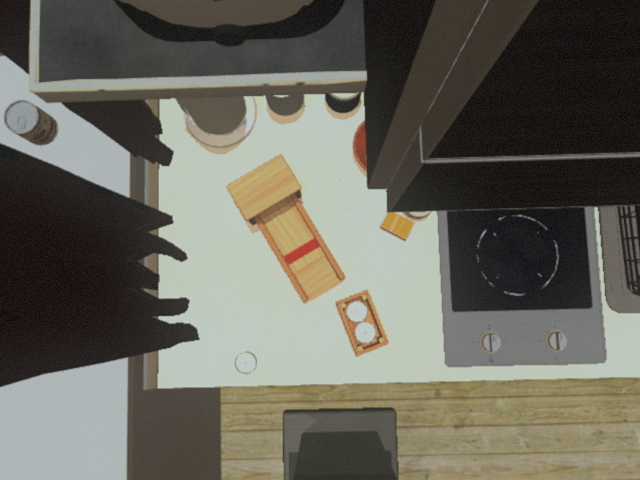

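View pics/side1.png

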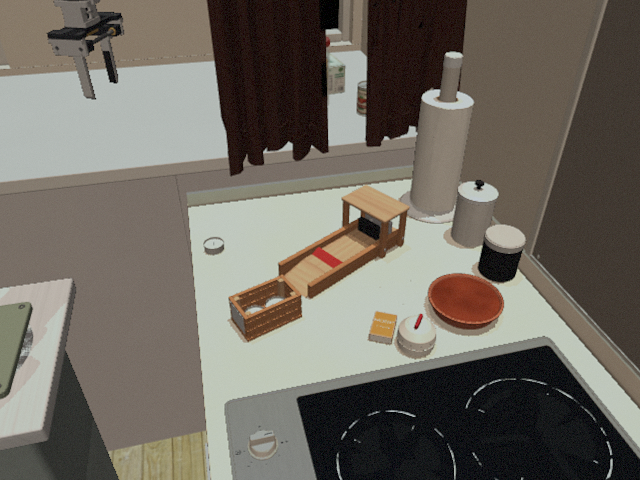

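Top view: the rack runs from its foot at about (325,290) to the roof at (264,187), with the red lip at (302,250). The crate is at (361,323), matchbox (398,225), timer (418,215), lone tealight (246,362). I'll enlarge the crop.

```bash
python3 - <<'E'
from h import *
d=load('top')
c=d['pixels'][230:375,225:425]; cv2.imwrite('pics/crop1.png',cv2.resize(c,None,fx=4,fy=4,interpolation=cv2.INTER_CUBIC))
for n,u,v,z in [('cr',336,301,.05),('cr',367,291,.05),('cr',387,344,.05),('cr',357,355,.05),('foot',305,301,.0),('foot',344,275,0),('tl',246,362,.016),('mb',398,225,.015)]:
    print(n,pt(d,u,v,z).round(4))
print(pt(d,325,265).round(3), pt(d,264,187).round(3),pt(d,372,323).round(3),pt(d,302,250).round(3),pt(d,400,300).round(4), d['fx'],(-d['R'].T@d['t']).round(3))
E
```

```text
cr [0.508  0.0147 0.05  ]
cr [ 0.5241 -0.0402  0.05  ]
cr [ 0.4316 -0.0715  0.05  ]
cr [ 0.414  -0.0188  0.05  ]
foot [0.5097 0.0708 0.    ]
foot [ 0.5556 -0.0025  0.    ]
tl [0.4035 0.1789 0.016 ]
mb [ 0.6439 -0.104   0.015 ]
[0.574 0.032 0.01 ] [0.707 0.134 0.088] [ 0.467 -0.05   0.007] [0.602 0.073 0.019] [ 0.507  -0.1036  0.0009] 578.8117519938265 [0.504 0.034 1.072]
```

View pics/crop1.png

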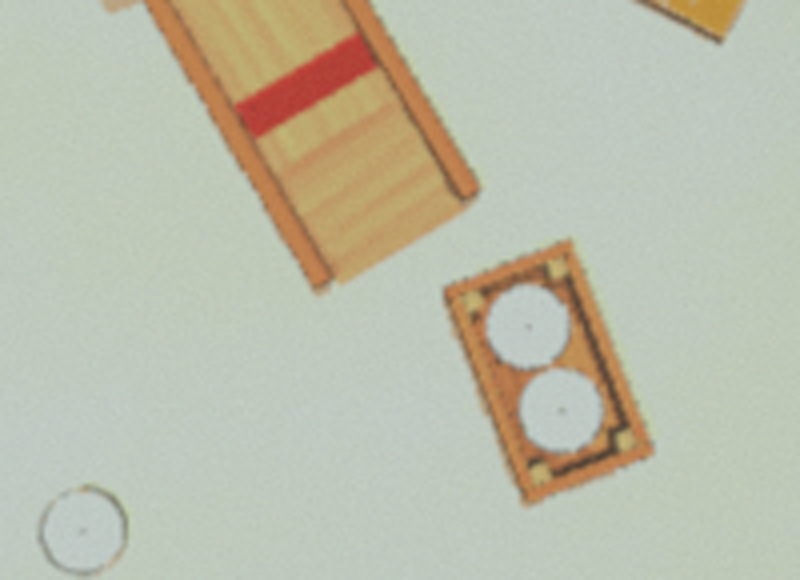

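Crop: the crate's top corners are at (446,289), (572,240), (652,452), (527,503). The rails' outer edges run (148,0)-(318,290) and (365,0)-(480,190). The lip's rear edge is (236,105)-(360,35) and the foot edge (345,283)-(470,207).

```bash
cat >> h.py <<'E'
def cp(d,x,y,z): return pt(d,225+(x+.5)/4-.5,230+(y+.5)/4-.5,z)
E
python3 - <<'E'
from h import *
d=load('top')
L=lambda *a:[cp(d,x,y,z)[:2] for x,y,z in a]
c=np.array(L((446,289,.05),(572,240,.05),(652,452,.05),(527,503,.05)))
ctr=c.mean(0);print('crate',ctr.round(4),[np.linalg.norm(c[i]-c[i-1]).round(4) for i in range(4)])
ax=(c[0]+c[1]-c[2]-c[3]);print('yaw',np.degrees(np.arctan2(ax[1],ax[0])))
l=L((148,0,.03),(318,290,.03));r=L((365,0,.03),(480,190,.03))
for s in(l,r):
    e=s[0]-s[1];print('rail',np.degrees(np.arctan2(e[1],e[0])),s)
# rails by depth: mask of points at height .03 in region
P=cloud(d);hsv=cv2.cvtColor(d['pixels'],cv2.COLOR_BGR2HSV)
b=np.array([pt(d,*q,.09)[:2] for q in[(228,185),(279,155),(300,188),(248,219)]]);print('board',b.round(4),b.mean(0))
e=(b[0]+b[1]-b[2]-b[3]);print(np.degrees(np.arctan2(e[1],e[0])))
m=(abs(P[...,2]-.09)<.006)&(abs(P[...,0]-.7)<.12)&(abs(P[...,1]-.13)<.12)
print('board depth rect',cv2.minAreaRect(P[m][:,:2].astype(np.float32)),m.sum())
foot=np.array(L((345,283,0),(470,207,0)));lip=np.array(L((236,105,.024),(360,35,.024)))
print('foot',foot,foot.mean(0),'liprear',lip.mean(0))
bc=b.mean(0)
for th in(28,29,30,31,32):
    u=np.array([np.cos(np.radians(th)),np.sin(np.radians(th))]);n=np.array([-u[1],u[0]])
    print(th,'s: foot',foot@u,'board',bc@u-.209,'lip',lip@u,'| n: rails',[ (q@n).round(4) for q in l+r],'board',(bc@n).round(4))
E
```

```text
crate [ 0.4701 -0.0293] [np.float64(0.0985), np.float64(0.0593), np.float64(0.0977), np.float64(0.0586)]
yaw 18.898415526693995
rail 29.126879259810817 [array([0.64058068, 0.14546973]), array([0.50759827, 0.07137094])]
rail 29.427263671846625 [array([0.63775113, 0.04686376]), array([ 0.55031596, -0.00245825])]
board [[0.7123 0.1961]
 [0.7626 0.1067]
 [0.7032 0.0716]
 [0.6518 0.1622]] [0.70745669 0.13417136]
29.944211183068933
board depth rect ((0.7083249092102051, 0.13466396927833557), (0.07280328869819641, 0.11189010739326477), 29.249610900878906) 2623
foot [[0.51057648 0.05992346]
 [0.54393714 0.00134029]] [0.52725681 0.03063188] liprear [0.60732078 0.0782303 ]
28 s: foot [0.47894464 0.48089722] board 0.47863681966466787 lip [0.57295978 0.57295886] | n: rails [np.float64(-0.1723), np.float64(-0.1753), np.float64(-0.258), np.float64(-0.2605)] board -0.2137
29 s: foot [0.47561173 0.47638793] board 0.4748031292556789 lip [0.5696671  0.56853595] | n: rails [np.float64(-0.1833), np.float64(-0.1837), np.float64(-0.2682), np.float64(-0.2689)] board -0.2256
30 s: foot [0.47213394 0.47173353] board 0.47076114578936923 lip [0.56620089 0.56393985] | n: rails [np.float64(-0.1943), np.float64(-0.192), np.float64(-0.2783), np.float64(-0.2773)] board -0.2375
31 s: foot [0.46851233 0.46693543] board 0.4665121004930579 lip [0.56256221 0.55917198] | n: rails [np.float64(-0.2052), np.float64(-0.2003), np.float64(-0.2883), np.float64(-0.2855)] board -0.2494
32 s: foot [0.46474801 0.4619951 ] board 0.46205728766710374 lip [0.55875217 0.55423377] | n: rails [np.float64(-0.2161), np.float64(-0.2085), np.float64(-0.2982), np.float64(-0.2937)] board -0.2611
```

```bash
python3 - <<'E'
from h import *
from scipy.spatial.transform import Rotation as R
s=readout.sense();M=R.from_quat(s['ee_rot']).as_matrix();print(M.round(3));
print('jaw yaw',np.degrees(np.arctan2(M[1,2],M[0,2])), 'body-y yaw',np.degrees(np.arctan2(M[1,1],M[0,1])))
d=load('top');P=cloud(d)
for x,y in[(.3,.3),(.4,.2),(.45,.05)]:
    m=(abs(P[...,0]-x)<.02)&(abs(P[...,1]-y)<.02);print(x,y,np.nanmax(P[m][:,2]) if m.any() else None)
E
```

```text
[[-0.001 -0.924  0.382]
 [-0.002  0.382  0.924]
 [-1.     0.    -0.002]]
jaw yaw 67.55262981543532 body-y yaw 157.55259705993907
0.3 0.3 None
0.4 0.2 0.017812802559378053
0.45 0.05 0.0051277064387095245
```

>>> play_rows(targets=[[0.018,-0.04,0,2.95,0],[0.018,-0.04,0,2.95,0],[0.018,-0.04,0,2.95,0],[0.018,-0.04,0,2.95,0],[0.018,-0.04,0,2.95,0],[0.018,-0.04,0,2.95,0],[0.018,-0.04,0,2.95,0],[0.018,-0.04,0,2.95,0],[0.018,-0.04,0,2.95,0],[0.018,-0.04,0,2.95,0],[0.018,-0.04,0,2.95,0],[0.018,-0.04,0,2.95,0],[0.018,-0.04,0,2.95,0],[0.018,-0.04,0,2.95,0],[0,0,-0.05,0,0],[0,0,-0.04,0,0],[0,0,0,0,0]])

```text
t: 2.22
eef_pos: [0.4678, -0.0278, 0.1119]
ee_rot: [-0.572, 0.413, 0.578, 0.41]
contact_force: [-0.2, 0.5, -0.6]
width: 0.0937
```

>>> play_rows(targets=[[0.002,-0.0015,-0.04,0,0],[0,0,-0.03,0,0],[0,0,-0.02,0,0],[0,0,-0.005,0,0],[0,0,0,0,0],[0,0,0,0,100],[0,0,0,0,140],[0,0,0,0,140],[0,0,0,0,140],[0,0,0,0,140],[0,0,0,0,140]])

```text
t: 3.6
eef_pos: [0.4736, -0.0297, 0.0207]
ee_rot: [-0.575, 0.411, 0.575, 0.412]
contact_force: [-0.9, 2.9, 3.9]
width: 0.0601
```

>>> play_rows(targets=[[-0.004,-0.002,0.001,0,140],[-0.003,-0.002,0,0,140],[-0.003,0.005,0,2.6,140],[-0.003,0.005,0,2.6,140],[-0.004,0.007,0,2.6,140],[-0.004,0.008,0,2.6,140],[0,0,0,0,140],[0,0,0,0,140]])

```text
t: 4.6
eef_pos: [0.4528, -0.009, 0.0216]
ee_rot: [0.61, -0.357, -0.61, -0.357]
contact_force: [-0.9, -0.1, -3.7]
width: 0.0597
```

```bash
cat >> h.py <<'E'
from scipy.spatial.transform import Rotation as Ro
def st():
    s=readout.sense();M=Ro.from_quat(s['ee_rot']).as_matrix();p=s['eef_pos'];f=s['contact_force']
    th=np.radians(29.3);u=np.array([np.cos(th),np.sin(th)]);n=np.array([-u[1],u[0]])
    print('t',s['t'],'rack x,y,z',(p[:2]@u-.474).round(4),(p[:2]@n+.2288).round(4),p[2].round(4),'jaw',np.degrees(np.arctan2(M[1,2],M[0,2])).round(2),'F',(f[:2]@u).round(2),(f[:2]@n).round(2),f[2].round(2),'w',s['width'].round(4),'j6',s['joint_pos'][5].round(2))
E
python3 -c "
from h import *
st()"
```

```text
Traceback (most recent call last):
  File "h.py", line 25, in st
    print('t',s['t'],'rack x,y,z',(p[:2]@u-.474).round(4),(p[:2]@n+.2288).round(4),p[2].round(4),'jaw',np.degrees(np.arctan2(M[1,2],M[0,2])).round(2),'F',(f[:2]@u).round(2),(f[:2]@n).round(2),f[2].round(2),'w',s['width'].round(4),'j6',s['joint_pos'][5].round(2))
                                                                                                                                                                                                                  ^^^^^^^^^^^^^^^^
AttributeError: 'float' object has no attribute 'round'
```

>>> play_rows(targets=[[0,0,-0.001,0,140],[0,0,-0.001,0,140],[0,0,0,0,60],[0,0,0,0,0],[0,0,0,0,0],[0,0,0,0,0],[0,0,0.03,0,0],[0,0,0.05,0,0],[-0.05,-0.028,0.03,0,0],[-0.05,-0.028,0.0,0,80],[0,0,0,0,130]])

```text
t: 5.98
eef_pos: [0.3515, -0.0648, 0.128]
ee_rot: [-0.609, 0.359, 0.61, 0.359]
contact_force: [-0.2, 0.5, -0.8]
width: 0.0775
```

```bash
sed -i "s/s\['width'\].round(4)/round(s['width'],4)/" h.py; python3 - <<'E'
from h import *
st();d=grab('top');c=d['pixels'][230:375,225:425]; cv2.imwrite('pics/crop2.png',cv2.resize(c,None,fx=4,fy=4,interpolation=cv2.INTER_CUBIC))
E
```

```text
t 5.975 rack x,y,z -0.1991 0.0003 0.128 jaw 119.02 F 0.1 0.55 -0.75 w 0.0775 j6 -2.5
```

View pics/crop2.png

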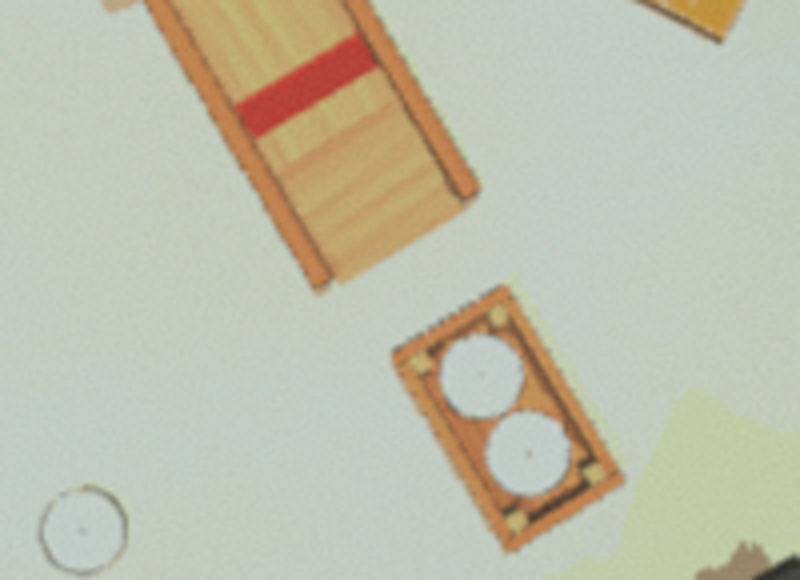

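Crate corners are now (393,355), (507,286), (623,480), (508,551). It looks aligned with the ramp, but I'll check in rack coordinates.

```bash
python3 - <<'E'
from h import *
d=load('top')
th=np.radians(29.3);u=np.array([np.cos(th),np.sin(th)]);n=np.array([-u[1],u[0]])
c=np.array([cp(d,x,y,.05)[:2] for x,y in[(393,355),(507,286),(623,480),(508,551)]])
a=c[0]+c[1]-c[2]-c[3];print('crate rack',np.c_[c@u-.474,c@n+.2288].round(4),'mean',(c@u).mean()-.474,(c@n).mean()+.2288,'yaw',np.degrees(np.arctan2(a[1],a[0])))
for z,q in[(.03,[(460,200),(330,282)]),(.0,[(345,283),(470,207)])]: print(z,[(cp(d,*p,z)[:2]@n+.2288).round(4) for p in q])
E
```

```text
crate rack [[-0.0379  0.0283]
 [-0.0377 -0.03  ]
 [-0.135  -0.0298]
 [-0.1354  0.0287]] mean -0.08650059218883777 -0.0007247511238973048 yaw 29.125900693475387
0.03 [np.float64(-0.0326), np.float64(0.0362)]
0.0 [np.float64(0.0312), np.float64(-0.0362)]
```

>>> play_rows(targets=[[0,0,-0.04,0.3,174],[0,0,-0.03,0,174],[0,0,-0.02,0,174],[0,0,-0.008,0,174],[0.014,0.008,0,0,174],[0.014,0.008,0,0,174],[0.013,0.007,0,0,174],[0,0,0,0,174],[0,0,0,0,174]])

```text
t: 7.15
eef_pos: [0.3952, -0.041, 0.0305]
ee_rot: [-0.611, 0.356, 0.611, 0.356]
contact_force: [0.2, 0.5, -0.2]
width: 0.0299
```

```bash
python3 -c "
from h import *
st()"
```

```text
t 7.15 rack x,y,z -0.1494 -0.0003 0.0305 jaw 119.59 F 0.39 0.35 -0.16 w 0.0299 j6 -2.41
```

>>> play_rows(targets=[[0.0035,0.002,0,0,174],[0.0035,0.002,0,0,174],[0.0035,0.002,0,0,174],[0.0035,0.002,0,0,174],[0.0035,0.0019,0,0,174],[0.0035,0.002,0,0,174],[0.0035,0.0019,0,0,174],[0.0035,0.002,0,0,174],[0.0035,0.002,0,0,174],[0.0035,0.0019,0,0,174],[0.0035,0.002,0,0,174],[0.0035,0.0019,0,0,174]])

```text
t: 8.65
eef_pos: [0.4373, -0.0174, 0.0304]
ee_rot: [-0.611, 0.356, 0.611, 0.356]
contact_force: [-1.9, -1.5, -0.4]
width: 0.0296
```

```bash
python3 -c "
from h import *
st()"
```

```text
t 8.65 rack x,y,z -0.1011 -0.0004 0.0304 jaw 119.55 F -2.37 -0.37 -0.39 w 0.0296 j6 -2.32
```

>>> play_rows(targets=[[0.0035,0.002,0,0,174],[0.0035,0.002,0,0,174],[0.0035,0.002,0,0,174],[0.0035,0.002,0,0,174],[0.0035,0.0019,0,0,174],[0.0035,0.002,0,0,174],[0.0035,0.0019,0,0,174],[0.0035,0.002,0,0,174],[0.0035,0.002,0,0,174],[0.0035,0.0019,0,0,174]])

```text
t: 9.9
eef_pos: [0.4724, 0.0023, 0.0304]
ee_rot: [-0.611, 0.356, 0.611, 0.356]
contact_force: [-0.5, -0.8, -0.8]
width: 0.0302
```

```bash
python3 - <<'E'
from h import *
st();d=grab('side');c=d['pixels'][190:350,200:420]; cv2.imwrite('pics/s2.png',cv2.resize(c,None,fx=3,fy=3,interpolation=cv2.INTER_CUBIC))
E
```

```text
t 9.9 rack x,y,z -0.0608 -0.0004 0.0304 jaw 119.55 F -0.87 -0.43 -0.76 w 0.0302 j6 -2.27
```

View pics/s2.png

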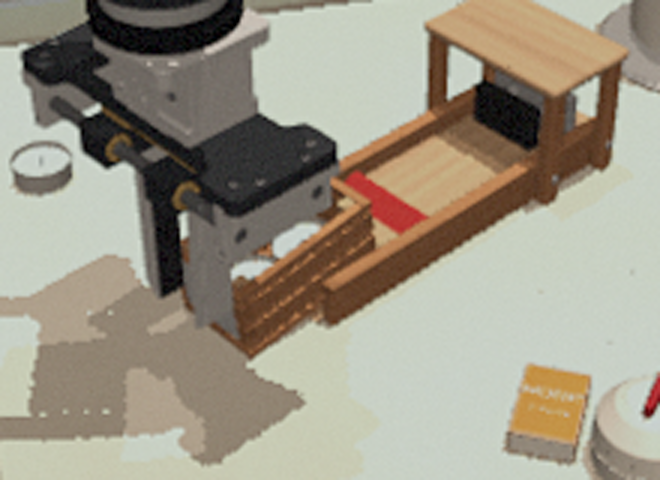

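The crate (around (305,265) in the crop) is between the rails, nose up on the ramp, with the fingers flush on its near end. Force is about 1 N, so I'll go on with smaller steps.

>>> play_rows(targets=[[0.0026,0.0015,0,0,174],[0.0026,0.0015,0,0,174],[0.0026,0.0015,0,0,174],[0.0026,0.0015,0,0,174],[0.0026,0.0014,0,0,174],[0.0026,0.0014,0,0,174],[0.0026,0.0015,0,0,174],[0.0026,0.0014,0,0,174],[0.0026,0.0015,0,0,174]])

```text
t: 11.08
eef_pos: [0.4958, 0.0155, 0.0304]
ee_rot: [-0.611, 0.356, 0.611, 0.356]
contact_force: [-2.1, -0.9, -0.8]
width: 0.0302
```

>>> play_rows(targets=[[0.0017,0.001,0,0,174],[0.0017,0.001,0,0,174],[0.0017,0.001,0,0,174],[0.0017,0.0009,0,0,174]])

```text
t: 11.58
eef_pos: [0.502, 0.0193, 0.0302]
ee_rot: [-0.611, 0.356, 0.611, 0.356]
contact_force: [-2.6, -2.2, -2.0]
width: 0.0297
```

```bash
python3 -c "
from h import *
st()"
```

```text
t 11.575 rack x,y,z -0.0268 -0.0001 0.0302 jaw 119.56 F -3.33 -0.71 -1.96 w 0.0297 j6 -2.22
```

>>> play_rows(targets=[[0.0017,0.001,0,0,174],[0.0017,0.001,0,0,174],[0.0017,0.001,0,0,174],[0.0017,0.0009,0,0,174]])

```text
t: 12.08
eef_pos: [0.5094, 0.0231, 0.0307]
ee_rot: [0.611, -0.356, -0.611, -0.356]
contact_force: [-3.2, -1.5, 2.5]
width: 0.0299
```

>>> play_rows(targets=[[0.0017,0.001,0,0,174],[0.0017,0.001,0,0,174],[0.0017,0.001,0,0,174],[0.0017,0.0009,0,0,174]])

```text
t: 12.58
eef_pos: [0.5162, 0.0271, 0.0304]
ee_rot: [-0.611, 0.356, 0.611, 0.356]
contact_force: [-2.7, -1.3, 2.4]
width: 0.03
```

>>> play_rows(targets=[[0.0017,0.001,0,0,174],[0.0017,0.001,0,0,174],[0.0017,0.001,0,0,174],[0.0017,0.0009,0,0,174]])

```text
t: 13.08
eef_pos: [0.523, 0.0311, 0.0304]
ee_rot: [0.611, -0.356, -0.611, -0.356]
contact_force: [-3.8, -1.4, 1.8]
width: 0.0299
```

```bash
python3 - <<'E'
from h import *
st();d=grab('side');c=d['pixels'][190:350,200:420]; cv2.imwrite('pics/s3.png',cv2.resize(c,None,fx=3,fy=3,interpolation=cv2.INTER_CUBIC))
E
```

```text
t 13.075 rack x,y,z -0.0027 -0.0001 0.0304 jaw 119.56 F -4.03 0.67 1.75 w 0.0299 j6 -2.19
```

View pics/s3.png

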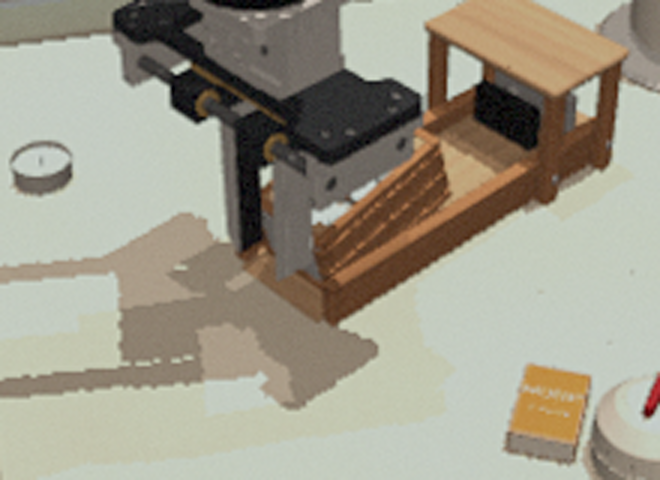

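Nose is over the lip at 4 N. I'll go on.

>>> play_rows(targets=[[0.0026,0.0015,0,0,174],[0.0026,0.0015,0,0,174],[0.0026,0.0014,0,0,174],[0.0026,0.0015,0,0,174],[0.0026,0.0014,0,0,174]])

```text
t: 13.75
eef_pos: [0.5361, 0.0384, 0.0304]
ee_rot: [0.611, -0.356, -0.611, -0.356]
contact_force: [-3.0, -2.1, 1.7]
width: 0.0297
```

>>> play_rows(targets=[[0.0026,0.0015,0,0,174],[0.0026,0.0015,0,0,174],[0.0026,0.0014,0,0,174],[0.0026,0.0015,0,0,174]])

```text
t: 14.25
eef_pos: [0.5467, 0.0444, 0.0305]
ee_rot: [0.611, -0.356, -0.611, -0.356]
contact_force: [-1.5, -1.4, 0.6]
width: 0.0296
```

>>> play_rows(targets=[[-0.0035,-0.002,0,0,174],[0,0,0.01,0,174],[0.0017,0.001,0,0,174],[0.0018,0.001,0,0,174]])

```text
t: 14.75
eef_pos: [0.5463, 0.0441, 0.0407]
ee_rot: [0.611, -0.356, -0.611, -0.356]
contact_force: [-1.5, -1.3, 0.8]
width: 0.0297
```

```bash
python3 -c "
from h import *
st()"
```

```text
t 14.75 rack x,y,z 0.024 -0.0001 0.0407 jaw 119.55 F -1.89 -0.38 0.85 w 0.0297 j6 -2.16
```

>>> play_rows(targets=[[0.0026,0.0015,0,0,174],[0.0026,0.0015,0,0,174],[0.0026,0.0014,0,0,174],[0.0026,0.0015,0,0,174],[0.0026,0.0014,0,0,174]])

```text
t: 15.38
eef_pos: [0.5592, 0.0516, 0.0403]
ee_rot: [-0.611, 0.356, 0.611, 0.356]
contact_force: [-1.2, -0.9, 1.2]
width: 0.0297
```

>>> play_rows(targets=[[0.0026,0.0015,0,0,174],[0.0026,0.0015,0,0,174],[0.0026,0.0014,0,0,174],[0.0026,0.0015,0,0,174],[0.0026,0.0014,0,0,174]])

```text
t: 16.0
eef_pos: [0.5724, 0.0589, 0.0404]
ee_rot: [-0.611, 0.356, 0.611, 0.356]
contact_force: [-1.9, -0.8, 0.4]
width: 0.0298
```

```bash
python3 - <<'E'
from h import *
st();d=grab('side');c=d['pixels'][170:330,220:440]; cv2.imwrite('pics/s4.png',cv2.resize(c,None,fx=3,fy=3,interpolation=cv2.INTER_CUBIC))
E
```

```text
t 16.0 rack x,y,z 0.054 0.0001 0.0404 jaw 119.55 F -2.04 0.19 0.43 w 0.0298 j6 -2.13
```

View pics/s4.png

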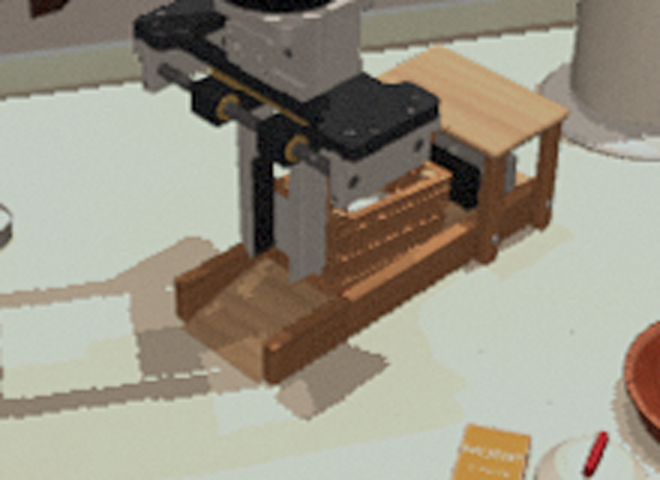

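The crate is up on the lip and deck, with the stop just ahead of it at (465,175). Next I push in smaller steps to feel the stop.

>>> play_rows(targets=[[0.0026,0.0015,0,0,174],[0.0026,0.0015,0,0,174],[0.0026,0.0014,0,0,174],[0.0026,0.0015,0,0,174],[0.0026,0.0014,0,0,174],[0.0017,0.001,0,0,174]])

```text
t: 16.8
eef_pos: [0.5871, 0.0672, 0.0404]
ee_rot: [0.611, -0.356, -0.611, -0.356]
contact_force: [-0.1, -0.3, -0.8]
width: 0.0299
```

>>> play_rows(targets=[[0.0017,0.001,0,0,174],[0.0017,0.001,0,0,174],[0,0,0,0,174]])

```text
t: 17.18
eef_pos: [0.5907, 0.0692, 0.0405]
ee_rot: [0.611, -0.356, -0.611, -0.356]
contact_force: [-1.1, 0.2, -0.1]
width: 0.03
```

>>> play_rows(targets=[[0.0017,0.001,0,0,174],[0.0017,0.0009,0,0,174],[0,0,0,0,174]])

```text
t: 17.55
eef_pos: [0.594, 0.0711, 0.0405]
ee_rot: [0.611, -0.356, -0.611, -0.356]
contact_force: [-0.9, -0.2, -0.1]
width: 0.0295
```

```bash
python3 -c "
from h import *
st()"
```

```text
t 17.55 rack x,y,z 0.0788 0.0001 0.0405 jaw 119.56 F -0.9 0.3 -0.07 w 0.0295 j6 -2.11
```

>>> play_rows(targets=[[0.0017,0.001,0,0,174],[0.0009,0.0005,0,0,174],[0,0,0,0,174]])

```text
t: 17.92
eef_pos: [0.5965, 0.0726, 0.0404]
ee_rot: [0.611, -0.356, -0.611, -0.356]
contact_force: [-0.6, -0.8, -0.8]
width: 0.0299
```

>>> play_rows(targets=[[0.0009,0.0005,0,0,174],[0.0009,0.0005,0,0,174],[0,0,0,0,174]])

```text
t: 18.3
eef_pos: [0.5972, 0.0731, 0.0403]
ee_rot: [-0.61, 0.357, 0.612, 0.355]
contact_force: [-4.1, -2.3, 1.7]
width: 0.0298
```

>>> play_rows(targets=[[0.0009,0.0005,0,0,174],[0.0009,0.0005,0,0,174],[0,0,0,0,174]])

```text
t: 18.68
eef_pos: [0.5985, 0.0739, 0.0401]
ee_rot: [-0.61, 0.357, 0.612, 0.355]
contact_force: [-5.6, -2.8, 2.6]
width: 0.03
```

```bash
python3 -c "
from h import *
st()"
```

```text
t 18.675 rack x,y,z 0.0841 0.0003 0.0401 jaw 119.56 F -6.22 0.3 2.64 w 0.03 j6 -2.11
```

The stop was met at TCP x≈0.082, as predicted from the lip. I'll continue to 13 N.

>>> play_rows(targets=[[0.0009,0.0005,0,0,174],[0.0009,0.0005,0,0,174],[0.0009,0.0005,0,0,174],[0,0,0,0,174]])

```text
t: 19.18
eef_pos: [0.6002, 0.0749, 0.04]
ee_rot: [-0.61, 0.358, 0.612, 0.354]
contact_force: [-7.9, -4.5, 4.9]
width: 0.0296
```

>>> play_rows(targets=[[0.0009,0.0005,0,0,174],[0.0009,0.0005,0,0,174],[0,0,0,0,174]])

```text
t: 19.55
eef_pos: [0.6012, 0.0755, 0.0399]
ee_rot: [-0.609, 0.358, 0.613, 0.354]
contact_force: [-10.1, -6.2, 5.6]
width: 0.0298
```

```bash
python3 -c "
from h import *
st()"
```

```text
t 19.55 rack x,y,z 0.0873 0.0004 0.0399 jaw 119.57 F -11.85 -0.5 5.63 w 0.0298 j6 -2.1
```

>>> play_rows(targets=[[0.0009,0.0005,0,0,174],[0.0009,0.0005,0,0,174],[0,0,0,0,174]])

```text
t: 19.92
eef_pos: [0.602, 0.0763, 0.0384]
ee_rot: [-0.609, 0.358, 0.613, 0.353]
contact_force: [-7.3, -5.7, -3.1]
width: 0.0297
```

```bash
python3 -c "
from h import *
st()
d=grab('side');c=d['pixels'][170:330,220:440]; cv2.imwrite('pics/s5.png',cv2.resize(c,None,fx=3,fy=3,interpolation=cv2.INTER_CUBIC))"
```

```text
t 19.925 rack x,y,z 0.0884 0.0007 0.0384 jaw 119.56 F -9.14 -1.35 -3.05 w 0.0297 j6 -2.1
```

View pics/s5.png

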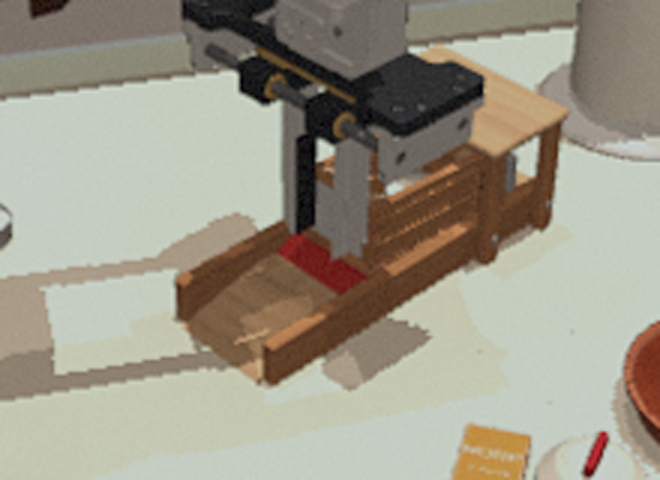

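The crate's near end has cleared the lip: the vertical force flipped from +5.6 to -3 N and the finger dropped with it. I'll press a little further, stroke down 8 mm, then back off.

>>> play_rows(targets=[[0.0009,0.0005,0,0,174],[0,0,-0.002,0,174],[0,0,-0.002,0,174],[0,0,-0.002,0,174],[0,0,-0.002,0,174],[0,0,0,0,174]])

```text
t: 20.72
eef_pos: [0.6024, 0.0766, 0.0309]
ee_rot: [-0.608, 0.359, 0.614, 0.353]
contact_force: [-10.4, -7.5, 4.2]
width: 0.0297
```

```bash
python3 -c "
from h import *
st()"
```

```text
t 20.725 rack x,y,z 0.0888 0.0008 0.0309 jaw 119.55 F -12.76 -1.43 4.22 w 0.0297 j6 -2.1
```

Force is 13 N along the rack and +4 N upward: the finger is now sliding down on the wall of a crate that has reached the deck. I'll back off.

>>> play_rows(targets=[[-0.0009,-0.0005,0,0,174],[-0.0017,-0.001,0,0,174],[-0.0017,-0.001,0,0,174],[-0.0026,-0.0015,0,0,174],[-0.0035,-0.002,0,0,174],[-0.014,-0.008,0.005,0,174],[-0.014,-0.008,0.03,0,174],[-0.028,-0.016,0.05,0,174],[-0.035,-0.02,0.05,0,174],[-0.035,-0.02,0.02,0,174],[-0.035,-0.02,0.02,0,174],[0,0,0,0,174]])

```text
t: 22.22
eef_pos: [0.4362, -0.0201, 0.2083]
ee_rot: [0.612, -0.356, -0.609, -0.357]
contact_force: [0.6, 0.4, 0.3]
width: 0.0298
```

```bash
python3 - <<'E'
from h import *
st();a=grab('side');b=grab('top')
c1=cv2.resize(a['pixels'][170:330,240:420],(675,600)[::1]);c=cv2.resize(a['pixels'][170:300,240:400],None,fx=2.4,fy=2.4,interpolation=cv2.INTER_CUBIC)
e=cv2.resize(b['pixels'][150:310,220:380],None,fx=2.4,fy=2.4,interpolation=cv2.INTER_CUBIC)
h=np.zeros((384,384+400,3),np.uint8);h[:c.shape[0],:384]=c;h[:384,400:784]=e
cv2.imwrite('pics/end.png',h)
# heights of crate rim in rack frame (top depth)
th=np.radians(29.3);u=np.array([np.cos(th),np.sin(th)]);n=np.array([-u[1],u[0]])
for nm,d in(('top',b),('side',a)):
    P=cloud(d);X=P[...,:2]@u-.474;Y=P[...,:2]@n+.2288;Z=P[...,2]
    m=(abs(Y)<.032)&(X>.085)&(X<.172)&(Z>.058)&(Z<.08)
    A=np.c_[X[m],Y[m],np.ones(m.sum())];k=np.linalg.lstsq(A,Z[m],rcond=None)[0]
    print(nm,m.sum(),'rim z',np.median(Z[m]),'plane',k,'x min',np.percentile(X[m],[1,5]),'y',np.percentile(Y[m],[1,99]))
E
```

```text
t 22.225 rack x,y,z -0.1034 -0.0022 0.2083 jaw 119.41 F 0.69 0.05 0.32 w 0.0298 j6 -2.33
top 459 rim z 0.06525846678161513 plane [0.0061083 0.0079788 0.0643133] x min [0.09485969 0.0958109 ] y [-0.03052618  0.02914816]
side 451 rim z 0.0645378700860759 plane [0.00147104 0.00381771 0.06379086] x min [0.09494902 0.09599045] y [-0.03080926  0.03031491]
```

View pics/end.png

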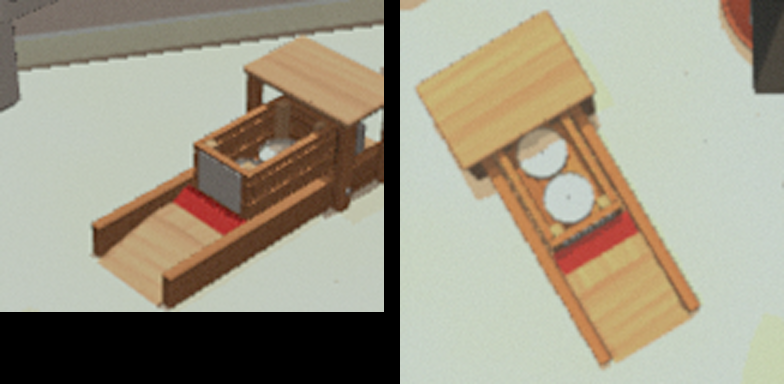

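The crate sits behind the red lip (side view near edge (215,195), top view (590,225)). It is flat, with its rim at 65 mm (66 expected), slope under 0.01, near edge at x≈0.095 and origin at about 0.145. I'm handing it in.

```bash
python3 -c "
from h import *
print(arm.finish_job())"
```

```text
the job is handed in; nothing more can be done
None
```

The crate is in its bay: flat behind the red lip and against the sprung stop. I handed the job in at about 22 s of the 64 s allowed; no verdict is reported.

**What I did:** I gripped the crate on the worktop only to line it up with the ramp and let go. Then I pushed it with two part-closed fingers up the ramp, over the lip and against the stop. The highest force I read in the bay was about 13.5 N. I stroked down 8 mm to free the near wall, then backed off clear.

**Last checks, both cameras:**
- **Height and tilt:** the rim is at 64.5 to 65.3 mm (66 mm expected) and its slope is under 0.01 rad.
- **Position:** the near edge is at rack x ≈ 95 mm, which puts the origin at about 145 mm. The crate is centred between the rails within 1 mm.
- **Robot:** clear of everything, with the force reading near zero.
- **Other objects:** I made no contact with the matchbox, timer, dish or tealight. I did not measure their positions again at the end.

No check failed. The force rose a little faster near the lip than the spring alone would give, which I put down to friction there.

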